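# Draw the amber viewing screen from the leaning stack and set it up on the blue-light box

### The arm

A 6-joint arm with a two-finger parallel gripper is mounted at the origin on the work surface. World frame = base frame: x ahead of the robot, y to its left, z up, the work surface at z = 0. Lengths are in mm, angles in degrees, forces in N, time in s.
With the tool pointing down it reaches from about 350 to 850 mm from the base axis. Payload 8.1 kg.
Tool frame: the origin (TCP) lies at the very end of the fingers, on their centre line; the grasp point (between the pads) lies r.tcp_to_grasp behind it (r.tcp_to_grasp is the distance from the TCP to the grasp point, in mm); z points along the fingers, y is the line along which they close (so a half turn about z gives the same grasp; the last joint's range is limited). The gripper opens to 85 mm and grips with 20 to 120 N. Pads are 22 mm wide; open, the fingers measure 114 mm over their backs; the gripper's body (76 mm by 85 mm) begins 54 mm behind the grasp point. The pads swing forward as they close: fully open they stand 13 mm farther back than shut.
Start: joints at [-71.471, 7.471, 85.268, -0, 87.261, -4.893], TCP at [238.525, -550.555, 206.792] pointing down, gripper open.
Joint ranges: [-169.43, 169.43], [-51.17, 129.36], [1.28, 143.12], [-76.62, 256.62], [0, 156.53], [-152.29, 152.29]. Speed limits (degrees/s): [136.94, 136.94, 159.86, 180, 180, 180].

### API

Orientations are given as [roll, pitch, yaw] about the fixed x, y, z axes, in that order (R = Rz(yaw) Ry(pitch) Rx(roll)).
In Python, from bench import sense, viewer, order, r gives the robot as it stands.
- The arm moves only by the tool carry_out, never from a script. Its argument "increments" is one flat list of numbers, 7 for each row, row after row: the shift along the tool's x, y, z as a fraction of full scale, then the turn, a rotation vector about the tool's x, y, z as a fraction of full scale, then the opening, from -1 (shut) to 1 (fully open). A call has exactly 10 rows; each row is the pose to reach, as a shift and turn from the pose commanded when the call began, along the tool's axes at that moment, turning the shorter way round; what a row does not reach only later rows make up. Full scale, the value 1, is 400 mm for a shift and 2 pi rad for a turn. A row lasts 1/8 s, in which the tool goes at most 62.5 mm and 10.7 degrees, less where a joint would pass 70% of its speed; a pose out of reach is approached as far as the arm can. A call with a number of a shift or a turn outside -1 to 1 is refused whole. A call with a gripper value outside its range is refused whole. The fingers move at their own pace and stop on an object; "force" is the grip in N (left out, the last holds). Time passes only in rows, so rows that repeat a pose let the fingers close, or fill a call up. It gives the time, the measured TCP pose, the force, the opening and the grip force at its end, in the units of the state.
- sense(): the state, without advancing time (a new reading comes with each control period).
- viewer.snapshot(name): name is "scene" or "top"; returns the picture (384x512x3 uint8, red, green, blue); there is no depth.
- viewer.get_calibration(name): a dict with "fx", "fy", "cx", "cy" (pixels), "k1" (the pictures are not rectified: a ray, as slopes to the right and down, at radius r is drawn at 1 + k1 r^2 times it, then the intrinsics apply), "R" (3x3) and "t" (3): a world point X has camera coordinates R X + t. Camera axes: x right, y down, z forward; pixel columns grow to the right and rows downward; lengths in mm; the calibration is good to about 2 mm. A picture is of the moment at which its call begins. get_calibration takes no time and is no camera call.
- order.hand_in(): hands the job in; it is judged then, once.
The state is a dict: "time": time; "joint_pos": joint angles; "qd": joint speeds; "joint_efforts": joint torques, N m; "tool_pos": TCP position; "tcp_rot": TCP orientation; "ft_force": force on the tool from outside, world axes, zero at the start; "wrist_torque": the same for the moment, N m; "finger_gap": finger opening in mm; "grip_force": force on a finger pad.
Only numpy, scipy, OpenCV 4.12 (cv2) and the standard library are available. Lean on these libraries where they do the work, as an engineer would, in place of code of your own. Each camera call takes 0.05 s, during which the arm holds its last target. There are 200 camera calls.

### The job

Draw the amber viewing screen out of the stack of glass gel cassettes leaning against the white socket trunking, without toppling or shifting the cassettes, and set it up on the blue-light box: foot down in the trough, about centred, and leaning back on the black bar. Keep hold of it until its foot is in the trough and it rests on the bar, so that it neither drops nor slaps against it, and leave everything else where it is.

Things in the scene. Friction and masses are not known exactly. Their poses are not given: they have to be found in the camera images.
- screen: Amber acrylic viewing screen, black bottom edge, flat, 150 mm wide, 165 high, 8 thick, 0.18 to 0.32 kg. Stands in the stack, first to fourth panel from the trunking, so at least one cassette leans on its outer face; 57 mm taller than the cassettes. Origin: middle of its bottom edge; local z up along the panel, x normal to the face away from the trunking, y along its width.
- screen_top (a point): Middle of the screen's top edge, 165 mm up the panel from its origin; same axes. Below it a strip stands free of the neighbours: 53 mm or more on the outer face, 45 mm or more at the back (feet stand level, so along the plane each panel nearer the trunking is 4 mm higher). Lower down the panels touch face to face. All share one lean of about 26 degrees from vertical, tops towards the robot.
- trunking: The wall the stack leans on: white bench socket trunking, fixed, 70 mm deep, 300 long (local y), 90 high. Origin: on the bench at the middle of its face towards the stack; local x points to the stack, away from the robot. The panels stand on a 3 mm rubber mat (local x 0 to 135 mm), their backs on the trunking's top edge.
- lightbox: Blue-light box, fixed: white, 200 mm (local x) by 250 mm (local y), top 56 mm above the bench, blue window on top. Origin: below its centre, on the bench; local x points to the viewer's side, away from the robot. The screen's trough runs along y on top near the viewer's edge; the arms of its rest lean back over the window.
- trough (a point): Middle of the floor of the open-ended trough, 56 mm above the bench; same axes as the box. Trough: 200 mm long, 20 mm wide inside, viewer-side lip 14 mm high, other lip 6 mm high. A screen standing in it against the bar leans 18 to 42 degrees from vertical, its top towards the robot.
- rest_hinge (a point): Middle of the hinge line (local y) of the rest. Two aluminium arms, 110 mm to either side, carry a level black bar 12 mm thick, its centre 105 mm from this line. The arms lean back towards the robot by 22 to 40 degrees from vertical, as the last user left them: not measured, to be felt or seen. Stiff: they hold up to about 20 N at the bar.
- cassette_a: Glass gel cassette, clear, blue edge seal, 110 mm wide, 108 high, 8 thick, 0.24 kg, one of four in the leaning stack. Fragile; must stay leaning there (it may settle back a little once a panel behind it is drawn). Origin: middle of its bottom edge; local z up along the panel, x normal to the face away from the trunking, y along its width.
- cassette_b: Glass gel cassette, clear, blue edge seal, 110 mm wide, 108 high, 8 thick, 0.24 kg, one of four in the leaning stack. Fragile; must stay leaning there (it may settle back a little once a panel behind it is drawn). Origin: middle of its bottom edge; local z up along the panel, x normal to the face away from the trunking, y along its width.
- cassette_c: Glass gel cassette, clear, blue edge seal, 110 mm wide, 108 high, 8 thick, 0.24 kg, one of four in the leaning stack. Fragile; must stay leaning there (it may settle back a little once a panel behind it is drawn). Origin: middle of its bottom edge; local z up along the panel, x normal to the face away from the trunking, y along its width.
- cassette_d: Glass gel cassette, clear, blue edge seal, 110 mm wide, 108 high, 8 thick, 0.24 kg, one of four in the leaning stack. Fragile; must stay leaning there (it may settle back a little once a panel behind it is drawn). Origin: middle of its bottom edge; local z up along the panel, x normal to the face away from the trunking, y along its width.
- gel_tray: Clear gel tray, 75 x 104 x 18 mm with red-edged sides, lying on the window of the blue-light box under the arms. Bystander. Origin: centre of its underside.
- comb: Black gel comb, 140 x 34 x 5 mm, lying on the bench. Bystander. Origin on its underside.
- tube_rack: Orange tube rack, 85 x 200 x 42 mm, tubes to 53 mm high. Bystander. Origin: centre of its underside.
- tip_box: Blue pipette-tip box with clear cover, 122 x 87 x 72 mm. Bystander. Origin: centre of its underside.
- dye_bottle: Small amber dye bottle with blue cap, 30 mm across, 65 mm high, standing on the mat beside the stack. Bystander. Origin: centre of its underside.
- pipette: White micropipette lying on the bench, 260 x 30 x 24 mm. Bystander. Origin: below the middle of its body.

How it is judged:
By the outcome, as a careful person would: the job done as asked, in the order asked, and still so for the second after the job is handed in, with the robot touching nothing.
It also fails if it takes over 53 s, if anything falls off the work surface, if the arm or the gripper's body presses on something with over 40 N, if the wrist force passes 120 N, or if a joint passes its speed limit or range.

## Working session

There is one attempt and no reset: what is moved stays moved. The work goes in short steps, Python scripts to look and compute and a tool call to move; the robot and the scene stay as the last step left them, time stands still between calls to the robot, and variables do not carry over. Pictures are saved under pics/ and viewed, at most 10 in all, crops included, and the job is handed in when it is done.

Besides the shell and the picture viewer there is one more tool, called as name(argument=value, ...) on one line, values as JSON. carry_out: Moves the arm, as the interface text tells. Its arguments: {"type":"object","properties":{"increments":{"type":"array"},"force":{"type":"number"}},"required":["increments"]}

```bash
mkdir -p pics; cat > h.py <<'E'
import numpy as np, cv2
from bench import sense, viewer, order, r
E
python3 - <<'E'
from h import *
for n in("scene","top"):
    im=viewer.snapshot(n); cv2.imwrite(f"pics/{n}0.png",cv2.resize(im[:,:,::-1],(800,600),interpolation=cv2.INTER_CUBIC)); np.save(f"{n}0.npy",im)
    c=viewer.get_calibration(n); print(n,{k:np.round(v,4).tolist() for k,v in c.items()}); C=-np.array(c["R"]).T@np.array(c["t"]);print(C)
print(r.tcp_to_grasp, sense())
E
```

```text
scene {'fx': 402.1779, 'fy': 402.1779, 'cx': 252.7577, 'cy': 192.2811, 'k1': -0.0283, 'R': [[-0.647, 0.7625, 0.0059], [0.4022, 0.3478, -0.8469], [-0.6478, -0.5456, -0.5317]], 't': [364.1647, -120.7347, 1685.2283]}
[1375.8636202   683.77603367  791.60388686]
top {'fx': 385.0087, 'fy': 385.0087, 'cx': 255.3516, 'cy': 193.9336, 'k1': -0.1039, 'R': [[-0.0015, -1.0, 0.001], [-0.9988, 0.0015, -0.0491], [0.0491, -0.0011, -0.9988]], 't': [-18.929, 565.0064, 1401.0742]}
[ 495.46778935  -18.2353533  1427.15750158]
18.700000000000003 {'time': 0.1, 'joint_pos': array([-7.14712029e+01,  7.50982545e+00,  8.53252478e+01,  1.60445773e-03,
        8.72624772e+01, -4.89258740e+00]), 'qd': array([-0.0573592 , -0.14334574, -0.06980243,  0.01127561,  0.07680562,
       -0.08354198]), 'joint_efforts': array([ 1.55126403e-03, -5.70954788e+01, -5.01940763e+01,  3.34246874e-05,
        8.15014530e-03, -5.71671990e-05]), 'tool_pos': array([ 238.35213241, -550.01998072,  205.83817757]), 'tcp_rot': array([-1.79902942e+02, -9.91653794e-03,  2.34212981e+01]), 'ft_force': array([0.79555871, 0.3836292 , 0.28559178]), 'wrist_torque': array([-0.04346495, -0.02212023, -0.01031785]), 'grip_force': 0.0, 'finger_gap': 85.4317723433579}
```

View pics/scene0.png

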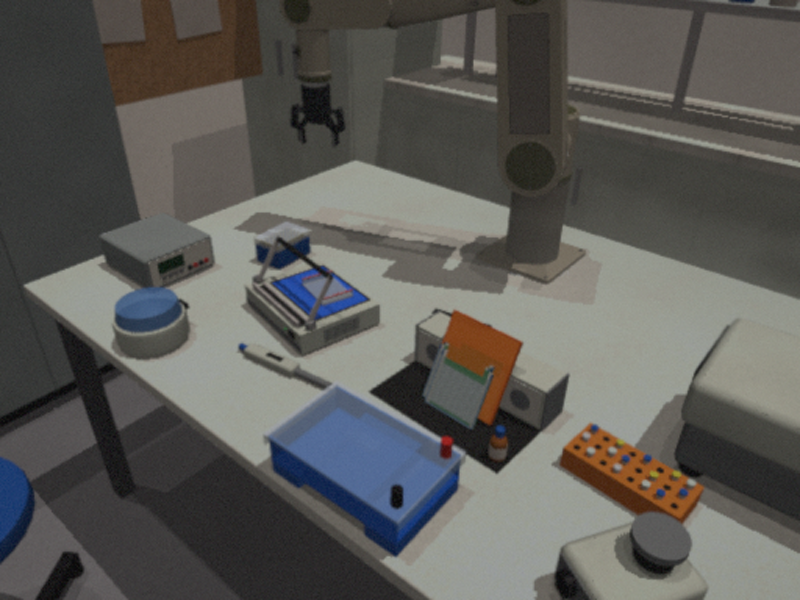

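View pics/top0.png

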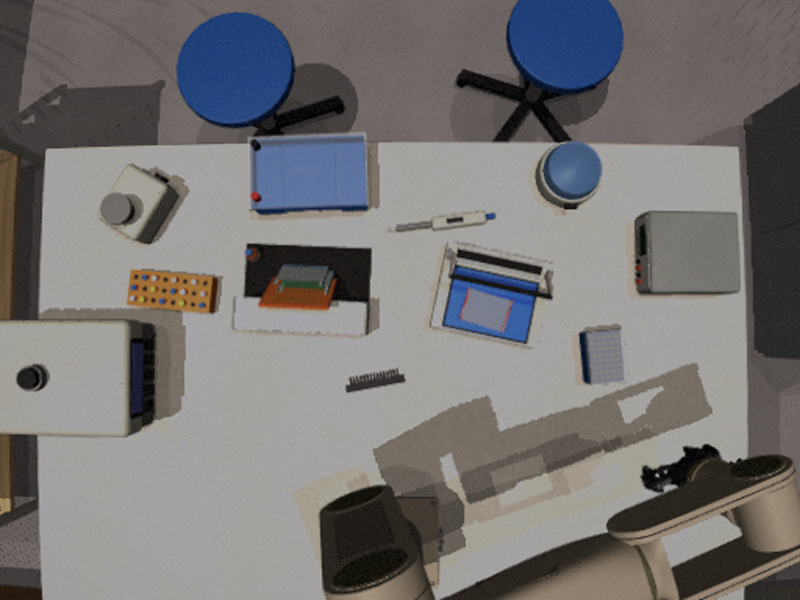

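The scene view shows the amber screen in the stack at about (480,365), the light box at (312,305) with its arms and black bar, and the dye bottle at (498,443). The top view shows the stack at (300,287), the trunking at (300,316), the box at (492,293) and its bar at (502,280).

```bash
python3 - <<'E'
import numpy as np, cv2
s=np.load("scene0.npy")[:,:,::-1]; t=np.load("top0.npy")[:,:,::-1]
def up(im,x0,y0,w,h,k): return cv2.resize(np.clip(im[y0:y0+h,x0:x0+w]*1.5,0,255).astype(np.uint8),None,fx=k,fy=k,interpolation=cv2.INTER_CUBIC)
# each panel 400x300
a=up(s,250,190,120,110,5); 
b=up(s,150,140,100,90,4); c=up(t,145,150,100,70,4); d=up(t,270,150,90,75,4)
cv2.imwrite("pics/c1.png",a)
H=np.zeros((600,800,3),np.uint8)
for im,(y,x) in ((b,(0,0)),(c,(0,400)),(d,(290,400))): 
    h,w=im.shape[:2]; h=min(h,600-y);w=min(w,800-x); H[y:y+h,x:x+w]=im[:h,:w]
cv2.imwrite("pics/c2.png",H)
E
```

```text
(no output)
```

View pics/c1.png

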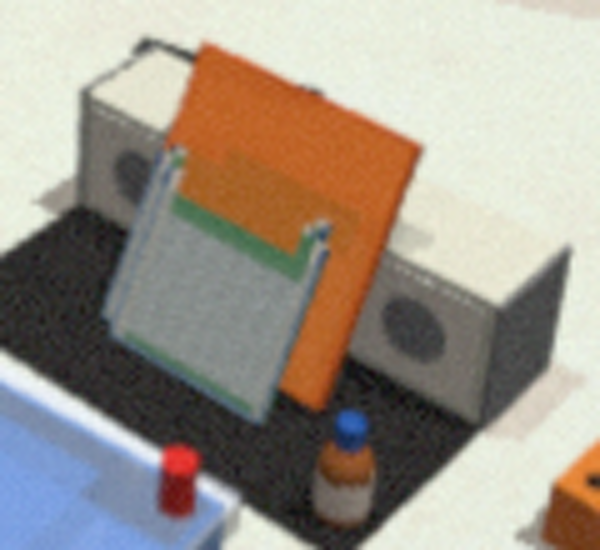

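View pics/c2.png

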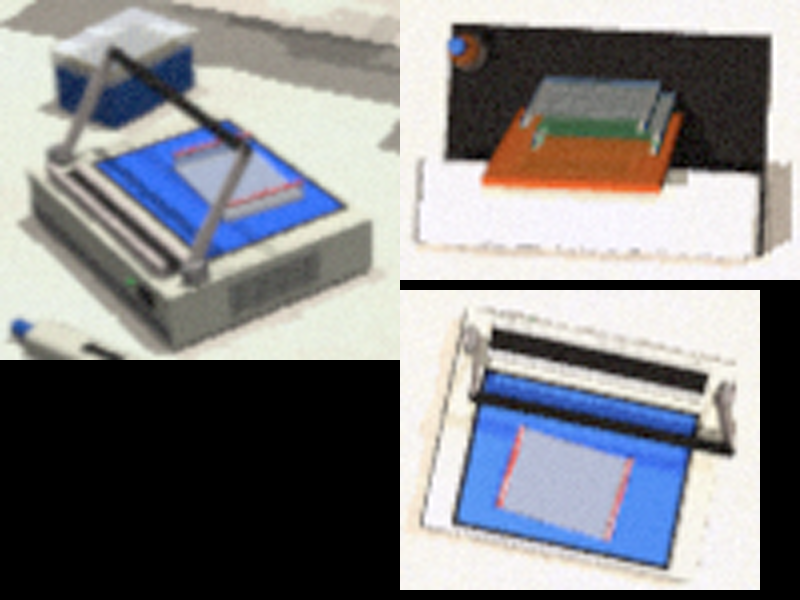

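The crops show the screen's top edge in the scene view from (205,42) to (422,148) in c1, with its right foot at (318,410) and cassettes in front of it. In c2 the bar runs from (112,50) to (240,145) in the scene view and from (470,397) to (735,450) in the top view. The trough is at about (490,330) to (705,385).

```bash
cat >> h.py <<'E'
CAL={n:viewer.get_calibration(n) for n in("scene","top")}
def ray(n,u,v):
    c=CAL[n]; d=np.array([(u-c["cx"])/c["fx"],(v-c["cy"])/c["fy"]]); p=d.copy()
    for _ in range(20): p=d/(1+c["k1"]*(p@p))
    R=np.array(c["R"]); D=R.T@np.array([*p,1]); return -R.T@np.array(c["t"]), D/np.linalg.norm(D)
def onz(n,uv,z): C,D=ray(n,*uv); return C+D*(z-C[2])/D[2]
def tri(us,ut):
    C1,D1=ray("scene",*us);C2,D2=ray("top",*ut)
    s=np.linalg.lstsq(np.c_[D1,-D2],C2-C1,rcond=None)[0]; a=C1+D1*s[0];b=C2+D2*s[1]; return (a+b)/2,np.linalg.norm(a-b)
def proj(n,X):
    c=CAL[n]; q=np.array(c["R"])@np.asarray(X,float)+c["t"]; p=q[:2]/q[2]; p=p*(1+c["k1"]*(p@p)); return np.array([c["cx"]+c["fx"]*p[0],c["cy"]+c["fy"]*p[1]])
def quad(m):
    cs=cv2.findContours(m.astype(np.uint8),cv2.RETR_EXTERNAL,cv2.CHAIN_APPROX_NONE)[0]; return max(cs,key=cv2.contourArea)
E
python3 - <<'E'
from h import *
np.set_printoptions(precision=1,suppress=True)
A=lambda u,v:((u+.5)/5-.5+250,(v+.5)/5-.5+190)
B=lambda u,v:((u+.5)/4-.5+150,(v+.5)/4-.5+140)
Cc=lambda u,v:((u-400+.5)/4-.5+145,(v+.5)/4-.5+150)
Dd=lambda u,v:((u-400+.5)/4-.5+270,(v-290+.5)/4-.5+150)
for nm,s,t in (("top -y",A(205,42),Cc(663,190)),("top +y",A(422,148),Cc(484,185)),
  ("cass front top +y",A(320,232),Cc(540,140)),("cass front -y",A(180,155),Cc(655,140)),
  ("trunk face top +y",A(503,300),Cc(420,160)),("trunk face top -y",A(80,92),Cc(757,172)),
  ("bar -y",B(112,50),Dd(735,450)),("bar +y",B(240,145),Dd(470,397)),
  ("hinge +y",B(192,270),Dd(472,340)),("hinge -y",B(60,155),Dd(722,395))):
    print(nm,*tri(s,t))
print("screen foot +y on mat",onz("scene",A(318,412),3))
for q in ((420,160),(757,172),(417,243),(760,255)): print("trunk z90",onz("top",Cc(*q),90))
print("mat",[onz("top",Cc(*q),3) for q in((455,25),(770,38))])
for q in ((478,305),(735,360),(423,527),(690,580)): print("box z56",onz("top",Dd(*q),56))
for q in ((492,328),(705,375),(490,345),(700,392)): print("trough dark top",onz("top",Dd(*q),56))
for q in ((48,165),(165,275),(65,160),(180,268)): print("trough scene",onz("scene",B(*q),56))
for n in("scene","top"):
    im=np.load(n+"0.npy").astype(int); R,G,Bl=im[...,0],im[...,1],im[...,2]
    m=(R>1.7*G)&(R>2.5*Bl)&(R>70)
    q=cv2.approxPolyDP(quad(m),3,True)[:,0]; print(n,q.tolist())
E
```

```text
top -y [547.4 130.4 151.1] 1.4111661275084744
top +y [552.3 280.4 148.2] 0.13203090799559566
cass front top +y [593.  244.8  96.1] 2.6141158898452113
cass front -y [591.5 145.1 100.7] 5.691955129089984
trunk face top +y [576.2 350.5  94.4] 1.5966863664392335
trunk face top -y [566.1  54.6  91.5] 0.9108046421004492
bar -y [ 570.8 -345.3  154.8] 3.1957931753716924
bar +y [ 618.5 -127.6  159.5] 7.69909020255965
hinge +y [ 675.9 -135.1   66.8] 1.1433126111887937
hinge -y [ 627.2 -358.9   66.5] 1.927949131873147
screen foot +y on mat [625.2 275.6   3. ]
trunk z90 [576.9 351.   90. ]
trunk z90 [565.9  55.   90. ]
trunk z90 [504.2 352.8  90. ]
trunk z90 [493.8  52.3  90. ]
mat [array([708.9, 343.6,   3. ]), array([695.4,  47.9,   3. ])]
box z56 [ 708.6 -141.2   56. ]
box z56 [ 659.2 -373.3   56. ]
box z56 [509.5 -90.9  56. ]
box z56 [ 461.6 -329.8   56. ]
trough dark top [ 687.8 -153.7   56. ]
trough dark top [ 645.5 -345.7   56. ]
trough dark top [ 672.4 -151.7   56. ]
trough dark top [ 630.2 -340.9   56. ]
trough scene [ 635.3 -369.2   56. ]
trough scene [ 685.  -159.1   56. ]
trough scene [ 619.5 -364.6   56. ]
trough scene [ 670.2 -157.3   56. ]
scene [[361, 288], [359, 297], [407, 327], [420, 325], [436, 333], [448, 314], [446, 311], [435, 321], [431, 312], [438, 311], [437, 305], [431, 309], [429, 301], [419, 295], [413, 298], [410, 290], [401, 285], [389, 293], [387, 286], [393, 282], [387, 284], [383, 275], [377, 284], [387, 286], [377, 295], [371, 278]]
top [[166, 194], [209, 197], [214, 179], [209, 189], [199, 185], [178, 188], [175, 177]]
```

```bash
cat >> h.py <<'E'
from scipy.spatial.transform import Rotation as Ro
def frame(yaw,lean):
    y,l=np.radians([yaw,lean]); ex=np.array([np.cos(y),np.sin(y),0]); z=np.array([0,0,1.])
    t=np.array([-np.sin(y),np.cos(y),0]); u=np.cos(l)*z-np.sin(l)*ex; n=np.cos(l)*ex+np.sin(l)*z
    return t,n,u,ex   # lateral, normal, up-panel, horizontal outwards
def tool(yaw,lean): t,n,u,_=frame(yaw,lean); return np.c_[t,n,-u]
def move(p0,R0,p1,R1):
    s=R0.T@(np.asarray(p1)-p0)/400; w=Ro.from_matrix(R0.T@R1).as_rotvec()/(2*np.pi); return np.round(s,4),np.round(w,4)
E
python3 - <<'E'
from h import *
np.set_printoptions(precision=1,suppress=True)
t,n,u,ex=frame(-12.3,0)
P=lambda lx,ly,z:np.array([584.7,-233.8,0])+lx*ex+ly*t+[0,0,z]
g={k:cv2.cvtColor(np.load(k+"0.npy"),cv2.COLOR_RGB2GRAY).astype(np.float32) for k in("scene","top")}
def samp(k,X):
    q=proj(k,X); return cv2.remap(g[k],np.float32([[q[0]]]),np.float32([[q[1]]]),cv2.INTER_LINEAR)[0,0]
for k in g:
    print(k,"across trough z56, lx 60..104 step 2")
    print(np.array([np.mean([samp(k,P(lx,ly,56)) for ly in range(-60,65,10)]) for lx in range(56,106,2)]).round(0))
    print(k,"along trough ly -120..120 step 4", np.array([np.mean([samp(k,P(lx,ly,56)) for lx in (74,76,78)]) for ly in range(-124,125,4)]).round(0))
    print(k,"across bar plane z157 lx -20..40 step 2",np.array([np.mean([samp(k,P(lx,ly,157)) for ly in range(-80,85,10)]) for lx in range(-20,42,2)]).round(0))
R0=Ro.from_euler("xyz",[180,0,23.4]).as_matrix(); p0=np.array([238.525,-550.555,206.792])
t,n,u,ex=frame(-1.95,26)
top=np.array([549.9,205.4,151])+4*n
p1=top+60*u; R1=tool(-1.95,26); mid=np.array([430,-150,330.])
print("target",p1,top); print(move(p0,R0,p1,R1), move(p0,R0,mid,R1)[0], move(p0,R0,p1+[0,0,80],R1)[0])
E
```

```text
scene across trough z56, lx 60..104 step 2
[131. 116.  94.  70.  51.  42.  44.  58.  79. 100. 114. 115. 102.  86.
  74.  75.  86. 102. 119. 126. 121. 104.  85.  73.  68.]
scene along trough ly -120..120 step 4 [106. 110. 112. 119. 126. 124. 117. 112. 106. 107. 110. 106. 109. 109.
 113. 110. 111. 110. 110. 110. 110. 107. 107. 106. 106. 104. 107. 109.
 108. 108. 113. 117. 115. 111. 109. 110. 110. 108. 107. 105. 107. 106.
 111. 109. 112. 113. 117. 113. 113. 111. 106.  90.  70.  53.  53.  69.
 101. 122. 109.  88.  83.  91. 100.]
scene across bar plane z157 lx -20..40 step 2 [113. 110. 107. 104. 103. 101.  99.  95.  90.  86.  81.  74.  63.  51.
  40.  32.  27.  28.  35.  46.  59.  71.  79.  82.  82.  82.  82.  81.
  81.  80.  79.]
top across trough z56, lx 60..104 step 2
[152. 148. 147. 141. 123.  87.  47.  28.  24.  24.  24.  24.  25.  35.
  67. 109. 137. 152. 157. 157. 151. 145. 145. 151. 159.]
top along trough ly -120..120 step 4 [104. 112.  98.  90. 139. 156. 114.  42.  27.  25.  25.  26.  23.  28.
  22.  22.  25.  26.  24.  23.  25.  22.  22.  23.  26.  25.  24.  25.
  24.  22.  24.  25.  24.  24.  24.  24.  25.  27.  27.  23.  22.  25.
  23.  24.  26.  26.  25.  26.  28.  25.  26.  25.  24.  25.  25.  25.
  86. 134. 137. 113. 113. 108. 110.]
top across bar plane z157 lx -20..40 step 2 [112. 111. 108. 102.  95.  89.  87.  88.  89.  90.  88.  78.  58.  34.
  23.  22.  25.  33.  44.  54.  61.  64.  71.  80.  82.  75.  71.  92.
 124. 149. 157.]
target [527.2 206.2 206.7] [553.5 205.3 152.8]
(array([-2. , -0.2,  0.3]), array([-0. ,  0.1,  0.5])) [-1.1 -0.4  0.1] [-2.  -0.4  0.2]
```

```bash
cat > s1.py <<'E'
from h import *
np.set_printoptions(precision=4,suppress=True)
R0=Ro.from_euler("xyz",[180,0,23.4213],degrees=True).as_matrix(); p0=np.array([238.525,-550.555,206.792])
t,n,u,ex=frame(-1.95,26)
top=np.array([549.9,205.4,151])+4*n
R1=tool(-1.95,26)
for p in ([430,-150,330.],top+60*u+[0,0,80],top+60*u): print(p,*move(p0,R0,p,R1))
print(n,u)
E
python3 s1.py
```

```text
[430, -150, 330.0] [ 0.8373 -0.7286 -0.308 ] [-0.0643  0.0407 -0.1763]
[527.2061 206.1727 286.6811] [ 1.4142 -1.4491 -0.1997] [-0.0643  0.0407 -0.1763]
[527.2061 206.1727 206.6811] [ 1.4142 -1.4491  0.0003] [-0.0643  0.0407 -0.1763]
[ 0.8983 -0.0306  0.4384] [-0.4381  0.0149  0.8988]
```

carry_out(increments=[0.06,-0.05,-0.1,-0.0064,0.0041,-0.0176,-0.05,0.15,-0.12,-0.18,-0.0129,0.0081,-0.0353,-0.05,0.25,-0.21,-0.24,-0.0193,0.0122,-0.0529,-0.05,0.35,-0.3,-0.28,-0.0257,0.0163,-0.0705,-0.05,0.45,-0.39,-0.3,-0.0321,0.0204,-0.0882,-0.05,0.55,-0.48,-0.308,-0.0386,0.0244,-0.1058,-0.05,0.65,-0.56,-0.308,-0.045,0.0285,-0.1234,-0.05,0.74,-0.64,-0.308,-0.0514,0.0326,-0.141,-0.05,0.81,-0.7,-0.308,-0.0579,0.0366,-0.1587,-0.05,0.8373,-0.7286,-0.308,-0.0643,0.0407,-0.1763,-0.05])

```text
time: 1.35
tool_pos: [430.5, -147.8, 329.9]
tcp_rot: [153.9, 0.0, 88.4]
ft_force: [-0.3, -0.0, -0.2]
finger_gap: 40.9
grip_force: 0.0
```

carry_out(increments=[0.08,0.01,0,0,0,0,-0.05,0.2,0.02,0,0,0,0,-0.05,0.34,0.03,0,0,0,0,-0.05,0.48,0.04,0,0,0,0,-0.05,0.62,0.05,0.02,0,0,0,-0.05,0.76,0.056,0.08,0,0,0,-0.05,0.86,0.056,0.17,0,0,0,-0.05,0.898,0.056,0.27,0,0,0,-0.05,0.898,0.056,0.35,0,0,0,-0.05,0.898,0.056,0.37,0,0,0,-0.05])

```text
time: 2.6
tool_pos: [525.8, 205.6, 203.2]
tcp_rot: [154.3, 0.1, 88.1]
ft_force: [-0.1, 0.0, -0.1]
finger_gap: 40.4
grip_force: 0.0
```

```bash
python3 - <<'E'
from h import *
s=sense(); print(s["time"],s["tool_pos"],s["tcp_rot"],s["ft_force"],s["finger_gap"])
a=viewer.snapshot("scene");b=viewer.snapshot("top"); np.save("scene1.npy",a);np.save("top1.npy",b)
f=lambda im,x,y:cv2.resize(np.clip(im[y:y+110,x:x+100,::-1]*1.4,0,255).astype(np.uint8),None,fx=4,fy=4,interpolation=cv2.INTER_CUBIC)
cv2.imwrite("pics/g1.png",np.hstack([f(a,255,160),f(b,145,130)]))
E
```

```text
2.6 [525.75576351 205.57887338 203.21900835] [1.54303861e+02 1.26677574e-01 8.80591570e+01] [-0.09573677  0.04015077 -0.10388227] 40.43008405511503
```

View pics/g1.png

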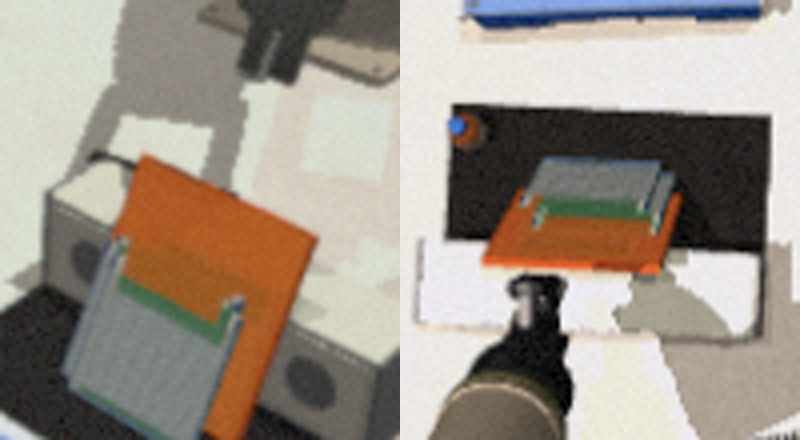

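The pictures show the fingers at about (268,75) in the left half and (535,290) in the right. They look left of the top edge's middle, which is near (573,267) in the top view, so I'll check by projection.

```bash
python3 - <<'E'
from h import *
np.set_printoptions(precision=1,suppress=True)
s=sense(); p=s["tool_pos"]; R=Ro.from_euler("xyz",s["tcp_rot"],degrees=True).as_matrix()
c={"scene":(0,255,160),"top":(400,145,130)}
def show(nm,X):
    print(nm,X,*[ (k,(proj(k,X)-[c[k][1],c[k][2]]+.5)*4-.5+[c[k][0],0]) for k in c])
show("tcp",p)
show("fingerA",p+R@[0,25,-8]);show("fingerB",p+R@[0,-25,-8]);show("A+11x",p+R@[11,25,-8]);show("body",p+R@[0,0,-75])
t,n,u,ex=frame(-1.95,26); top=np.array([549.9,205.4,151])
for q in(-75,0,75): show("edge%d"%q,top+q*t)
E
```

```text
tcp [526.7 205.6 206. ] ('scene', array([252.3, 113.7])) ('top', array([560. , 293.9]))
fingerA [545.7 205.  224.1] ('scene', array([238.9, 101.8])) ('top', array([556.8, 269.1]))
fingerB [500.7 206.5 202.2] ('scene', array([272.7, 104.1])) ('top', array([559.5, 326.5]))
A+11x [546.1 216.  224.1] ('scene', array([252.3, 107.5])) ('top', array([542.9, 268.6]))
body [494.  206.8 273.4] ('scene', array([288.4,  12. ])) ('top', array([541.8, 335.1]))
edge-75 [547.3 130.4 151. ] ('scene', array([143.1, 153.7])) ('top', array([662.2, 270.6]))
edge0 [549.9 205.4 151. ] ('scene', array([227.2, 192.8])) ('top', array([572.4, 267.6]))
edge75 [552.5 280.4 151. ] ('scene', array([317.6, 235. ])) ('top', array([483.3, 264.7]))
```

```bash
python3 - <<'E'
from h import *
np.set_printoptions(linewidth=250)
b=viewer.snapshot("top"); a=viewer.snapshot("scene"); np.save("top2.npy",b)
for k,im,(x,y,w,h) in(("top",b,(168,192,24,20)),("scene",a,(308,165,36,22))):
    g=im.max(2)[y:y+h,x:x+w]; print(k,x,y); print("\n".join("".join("#" if v<40 else "+" if v<75 else "." for v in row) for row in g))
s=sense();p=s["tool_pos"];R=Ro.from_euler("xyz",s["tcp_rot"],degrees=True).as_matrix(); print(p)
for q in ([0,0,0],[0,21,-5],[0,-21,-5],[0,38,-60],[0,-38,-60]): print(q,[proj(k,p+R@np.array(q,float)).round(1) for k in("top","scene")])
E
```

```text
top 168 192
........................
........................
........................
........................
........................
........................
........................
......+##########.......
....+##++########+......
....++...+++####++......
....+++..++#####++......
....+#+..+#######+......
..........+..####.......
..........+++###+.......
..........+++###+.......
..........+++###........
..........######+.......
.....+....######+.......
.....#+...#######.......
.....##..+#######.......
scene 308 165
+........+++++++++++++++++++++++++++
..++++...+++++++++++++++++++++++++++
....+++++++##++++++#++++++++++++++++
......++++++++++++++++++++++++++++++
.......++##+++++++++++++.........+++
........+#+#+++++#++++++............
.......++###++++++++++++............
.......+++##+++++###+++.............
......++++##++++##+#++++............
......++###+++++#####++++...........
......+++#+++++####+#+....+++.......
.......++++++++#+####+......++++....
.......+++++..++####+..........+....
................++#++.............++
..................++................
....................................
....................................
....................................
....................................
....................................
....................................
....................................
[527.57497453 206.07190443 208.49680876]
[0, 0, 0] [array([184.3, 202.8]), array([317.8, 187.5])]
[0, 21, -5] [array([183.8, 197.4]), array([314.7, 185.5])]
[0, -21, -5] [array([184.3, 209.4]), array([321.9, 186. ])]
[0, 38, -60] [array([180.2, 199.6]), array([318.5, 166.1])]
[0, -38, -60] [array([181.3, 222.1]), array([331.1, 168.1])]
```

```bash
python3 - <<'E'
from h import *
p=np.array([238.352,-550.02,205.84]);R=Ro.from_euler("xyz",[-179.9,0,23.42],degrees=True).as_matrix()
for q in ([0,0,0],[0,45,0],[0,45,-13],[0,-45,0],[0,-45,-13]): print(q,[proj(k,p+R@np.array(q,float)).round(1) for k in("top","scene")])
a=np.load("scene0.npy"); x,y,w,h=180,50,48,50
print("\n".join("%d "%(y+i)+"".join("#" if v<40 else "+" if v<75 else "." for v in row) for i,row in enumerate(a.max(2)[y:y+h,x:x+w])))
print(sense()["tool_pos"])
E
```

```text
[0, 0, 0] [array([420. , 291.9]), array([204.2, 101.2])]
[0, 45, 0] [array([432.2, 286.1]), array([194.5, 100.2])]
[0, 45, -13] [array([434. , 286.8]), array([194.3,  97.3])]
[0, -45, 0] [array([407.7, 297.8]), array([214. , 102.3])]
[0, -45, -13] [array([409.2, 298.7]), array([213.8,  99.3])]
50 ++++++++++++##+#+####+##++##+++++++++++++++.....
51 ++++++++++++++######++##+++#+++++++++++++++.....
52 +++++++++++++++++++###+++++++++++++++++++++.....
53 +++++++++++++++++++++++++++++++++++++++++++.....
54 +++++++++++++#+++++++++++++++##+++++++++++++....
55 +++++++++++++###++++++++++++###+++++++++++++....
56 +++++++++++++##################+++++++++++++....
57 +++++++++++++##################++++++++++++...+.
58 +++++++++++++##################++++++++++++.....
59 +++++++++++++##################++++++++++++..+..
60 +++++++++++++##################++++++++++++..+..
61 +++++++++++++##################++++++++++++.....
62 +++++++++++++##################++++++++++++..+..
63 ++++++++++++++#################++++++++++++.....
64 ++++++++++++++#################++++++++++++..+..
65 ++++++++++++++########
[... 1135 characters left out ...]
##+++++++++++++++++++##++++++++....
88 +++++++++++++##+++++++++++++++++++###++++++++...
89 +++++++++++++###++++++++++++++++++##++++++++....
90 ++++++++++++++##++++++++++++++++++###+++++++..+.
91 ++++++++++++++#+++++++++++++++++++###+++++++....
92 +++++++++++++++++++++++++++++++++++#++++++++....
93 ++++++++++++++++++++++++++++++++++++++++++++....
94 ++++++++++++++++++++++++++++++++++++++++++++..+.
95 +++++++++++++++++++++++++++++++++++++++++++++...
96 ++++++++++++++++++++++++++++++++++++++++++++....
97 ++++++++++++++++++++++++++++++++++++++++++++..+.
98 ++++++++++++++++++++++++++++++++++++++++++++....
99 ++++++++++++++.+++++++++++++++++++++++++++++..+.
[527.57497453 206.07190443 208.49680876]
```

carry_out(increments=[0,0,0,0,0,0,-0.05,0,0,0.03,0,0,0,-0.05,0,0,0.07,0,0,0,-0.05,0,0,0.11,0,0,0,-0.05,0,0,0.15,0,0,0,-0.05,0,0,0.18,0,0,0,-0.05,0,0,0.205,0,0,0,-0.05,0,0,0.22,0,0,0,-0.05,0,0,0.225,0,0,0,-0.05,0,0,0.225,0,0,0,-0.05])

```text
time: 4.05
tool_pos: [566.7, 204.9, 126.2]
tcp_rot: [154.0, -0.0, 88.1]
ft_force: [0.6, -0.3, 0.8]
finger_gap: 40.5
grip_force: 0.0
```

```bash
python3 - <<'E'
from h import *
a=viewer.snapshot("scene");b=viewer.snapshot("top")
f=lambda im,x,y:cv2.resize(np.clip(im[y:y+75,x:x+75,::-1]*1.6,0,255).astype(np.uint8),(400,400),interpolation=cv2.INTER_CUBIC)
cv2.imwrite("pics/g2.png",np.hstack([f(a,275,165),f(b,150,160)]))
s=sense();p=s["tool_pos"];R=Ro.from_euler("xyz",s["tcp_rot"],degrees=True).as_matrix(); print(p,s["tcp_rot"],s["ft_force"],s["finger_gap"])
c={"scene":(0,275,165),"top":(400,150,160)}
k=400/75
for q in ([0,0,0],[0,20,0],[0,20,-20],[0,-20,0]): print(q,[((proj(m,p+R@np.array(q,float))-c[m][1:]+.5)*k-.5+[c[m][0],0]).round() for m in c])
t,n,u,ex=frame(-1.95,26); top=np.array([549.9,205.4,151])+4*n; print("tool-frame of top centre",R.T@(top-p))
E
```

```text
[566.74997696 204.97474044 126.51301087] [ 1.53971899e+02 -2.79211125e-02  8.80593768e+01] [ 0.47794166  0.06978536 -0.45347975] 40.44866137612935
[0, 0, 0] [array([174., 282.]), array([611., 172.])]
[0, 20, 0] [array([156., 283.]), array([610., 143.])]
[0, 20, -20] [array([168., 248.]), array([604., 155.])]
[0, -20, 0] [array([193., 281.]), array([612., 201.])]
tool-frame of top centre [ -0.13338937  -0.40007896 -29.39764121]
```

View pics/g2.png

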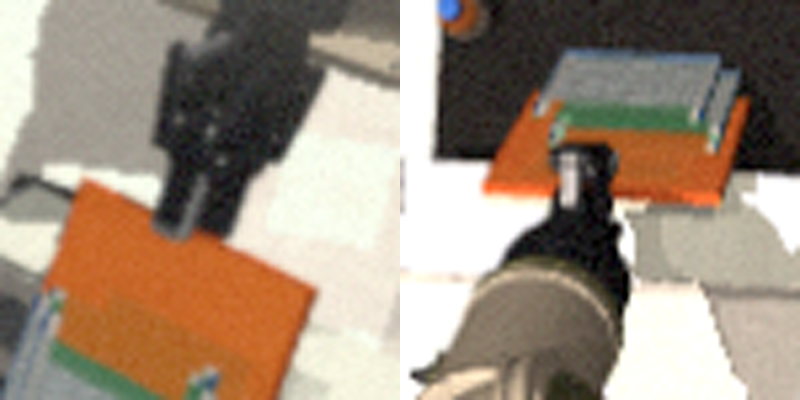

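The picture shows the front finger tip at (175,238), only just over the screen's top edge. Seen this way, the half-open tips sit about 25 mm short of the TCP. I'll close part-way and check again.

carry_out(increments=[0,0,0,0,0,0,-0.5,0,0,0,0,0,0,-0.6,0,0,0,0,0,0,-0.7,0,0,0,0,0,0,-0.75,0,0,0,0,0,0,-0.78,0,0,0,0,0,0,-0.8,0,0,0,0,0,0,-0.85,0,0,0,0,0,0,-0.9,0,0,0,0,0,0,-1,0,0,0,0,0,0,-1], force=20)

```text
time: 5.4
tool_pos: [566.5, 204.8, 125.8]
tcp_rot: [154.0, -0.0, 88.0]
ft_force: [-1.5, 0.1, -0.6]
finger_gap: 7.3
grip_force: 19.9
```

```bash
python3 - <<'E'
from h import *
a=viewer.snapshot("scene");b=viewer.snapshot("top")
f=lambda im,x,y:cv2.resize(np.clip(im[y:y+60,x:x+60,::-1]*1.6,0,255).astype(np.uint8),(400,400),interpolation=cv2.INTER_CUBIC)
cv2.imwrite("pics/g3.png",np.hstack([f(a,280,180),f(b,155,165)]))
s=sense();p=s["tool_pos"];R=Ro.from_euler("xyz",s["tcp_rot"],degrees=True).as_matrix(); print(p,s["tcp_rot"],s["ft_force"],s["wrist_torque"],s["finger_gap"],s["grip_force"])
c={"scene":(0,280,180),"top":(400,155,165)}
k=400/60
for q in ([0,0,0],[0,4,0],[0,4,-10],[0,4,-20],[0,-4,0]): print(q,[((proj(m,p+R@np.array(q,float))-c[m][1:]+.5)*k-.5+[c[m][0],0]).round() for m in c])
E
```

```text
[566.52184315 204.7595204  125.86252839] [ 1.54019612e+02 -6.32857518e-03  8.80503560e+01] [-1.96904359  0.49171261  0.38822807] [ 0.05685887  0.49845152 -0.08374425] 7.067891744748365 19.91318017244339
[0, 0, 0] [array([184., 253.]), array([631., 183.])]
[0, 4, 0] [array([180., 254.]), array([631., 175.])]
[0, 4, -10] [array([188., 232.]), array([627., 183.])]
[0, 4, -20] [array([195., 210.]), array([624., 191.])]
[0, -4, 0] [array([189., 253.]), array([631., 190.])]
```

View pics/g3.png

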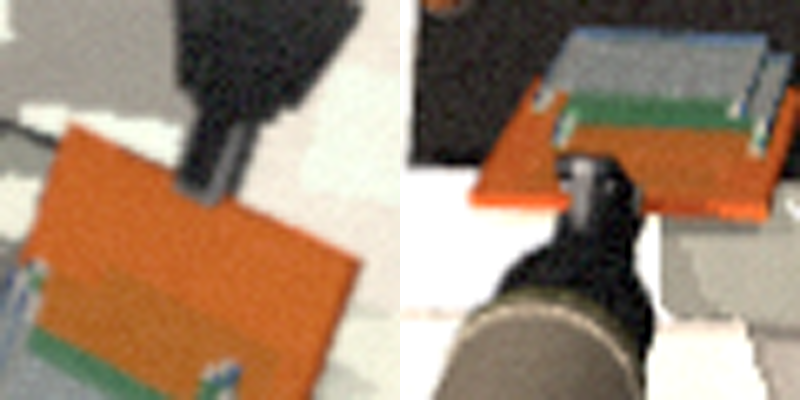

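carry_out(increments=[0,0,0,0,0,0,-0.6,0,0,0,0,0,0,-0.6,0,0,0.005,0,0,0,-0.6,0,0,0.01,0,0,0,-0.6,0,0,0.015,0,0,0,-0.6,0,0,0.015,0,0,0,-0.75,0,0,0.015,0,0,0,-0.85,0,0,0.015,0,0,0,-1,0,0,0.015,0,0,0,-1,0,0,0.015,0,0,0,-1], force=45)

```text
time: 6.75
tool_pos: [569.0, 204.6, 120.3]
tcp_rot: [154.0, -0.0, 88.0]
ft_force: [-0.1, -0.1, -2.3]
finger_gap: 6.5
grip_force: 44.3
```

carry_out(increments=[0,0,-0.002,0,0,0,-1,0,0,-0.006,0,0,0,-1,0,0,-0.012,0,0,0,-1,0,0,-0.02,0,0,0,-1,0,0,-0.028,0,0,0,-1,0,0,-0.037,0,0,0,-1,0,0,-0.046,0,0,0,-1,0,0,-0.055,0,0,0,-1,0,0,-0.065,0,0,0,-1,0,0,-0.075,0,0,0,-1])

```text
time: 8.0
tool_pos: [555.9, 205.2, 147.8]
tcp_rot: [154.0, -0.0, 88.1]
ft_force: [-0.0, -0.0, -4.9]
finger_gap: 6.3
grip_force: 44.1
```

```bash
python3 - <<'E'
from h import *
b=viewer.snapshot("scene").astype(int);np.save("scene3.npy",b)
a=np.load("scene0.npy").astype(int)
for nm,im in(("0",a),("3",b)):
    R,G,B=im[...,0],im[...,1],im[...,2]
    m=(R>1.7*G)&(R>2.5*B)&(R>70); m[:, :270]=0; m[280:]=0;m[:,345:]=0; ys,xs=np.nonzero(m); print(nm,m.sum(),ys.min(),ys.max(),xs.min(),xs.max())
    # cassette front area change
d=np.abs(a-b).max(2); print("diff frac in cassette region",(d[235:272,272:305]>40).mean())
print(sense())
E
```

```text
0 1421 199 279 283 333
3 1789 189 279 283 336
diff frac in cassette region 0.0
{'time': 8.05, 'joint_pos': array([ 22.00219739, -14.34438636, 116.57964445, -12.62912069,
        54.37797253,  29.20152255]), 'qd': array([-0.0944143 ,  0.37412073, -0.12285012, -0.09062327, -0.76812403,
       -0.05618107]), 'joint_efforts': array([-1.67214319e-03, -3.85976529e+01, -5.15621567e+01, -1.50318716e+00,
       -3.27574164e+00, -1.17075148e-01]), 'tool_pos': array([556.06937671, 205.28932083, 148.37706186]), 'tcp_rot': array([ 1.53978068e+02, -2.41946028e-02,  8.80547890e+01]), 'ft_force': array([ 0.16212176,  0.16215647, -2.25299476]), 'wrist_torque': array([ 0.02953458,  0.50586321, -0.12272268]), 'grip_force': 44.21990990638733, 'finger_gap': 6.65058624556286}
```

carry_out(increments=[0,0,-0.01,0,0,0,-1,0,0,-0.022,0,0,0,-1,0,0,-0.035,0,0,0,-1,0,0,-0.05,0,0,0,-1,0,0,-0.065,0,0,0,-1,0,0,-0.08,0,0,0,-1,0,0,-0.095,0,0,0,-1,0,0,-0.11,0,0,0,-1,0,0,-0.125,0,0,0,-1,0,0,-0.14,0,0,0,-1])

```text
time: 9.3
tool_pos: [531.3, 206.0, 198.2]
tcp_rot: [154.0, -0.0, 88.1]
ft_force: [0.9, 0.2, -3.9]
finger_gap: 6.6
grip_force: 44.1
```

carry_out(increments=[0,0,-0.015,0,0,0,-1,0,0,-0.03,0,0,0,-1,0,0,-0.045,0,0,0,-1,0,0,-0.065,0,0,0,-1,0,0,-0.09,0,0,0,-1,0,0,-0.12,0,0,0,-1,0,0,-0.16,0,0,0,-1,0,0.03,-0.22,0,0,0,-1,0,0.06,-0.27,0,0,0,-1,0,0.07,-0.29,0,0,0,-1])

```text
time: 10.55
tool_pos: [506.3, 207.2, 317.3]
tcp_rot: [153.8, -0.1, 88.1]
ft_force: [0.5, 0.9, -1.0]
finger_gap: 6.7
grip_force: 44.3
```

```bash
python3 - <<'E'
from h import *
np.set_printoptions(precision=2,suppress=True)
a=viewer.snapshot("scene");b=viewer.snapshot("top");np.save("scene4.npy",a);np.save("top4.npy",b)
f=lambda im,x,y,w,h:cv2.resize(np.clip(im[y:y+h,x:x+w,::-1]*1.6,0,255).astype(np.uint8),(400,560),interpolation=cv2.INTER_CUBIC)
cv2.imwrite("pics/g4.png",np.hstack([f(a,255,130,100,140),f(b,140,110,100,140)]))
s=sense();print(s["time"],s["tool_pos"],s["tcp_rot"],s["ft_force"],s["wrist_torque"],s["finger_gap"],s["grip_force"])
E
```

```text
10.65 [506.17 207.09 316.01] [153.9   -0.07  88.06] [ 0.94  1.05 -1.07] [0.02 0.43 0.01] 6.255862508695806 44.32527959346771
```

View pics/g4.png

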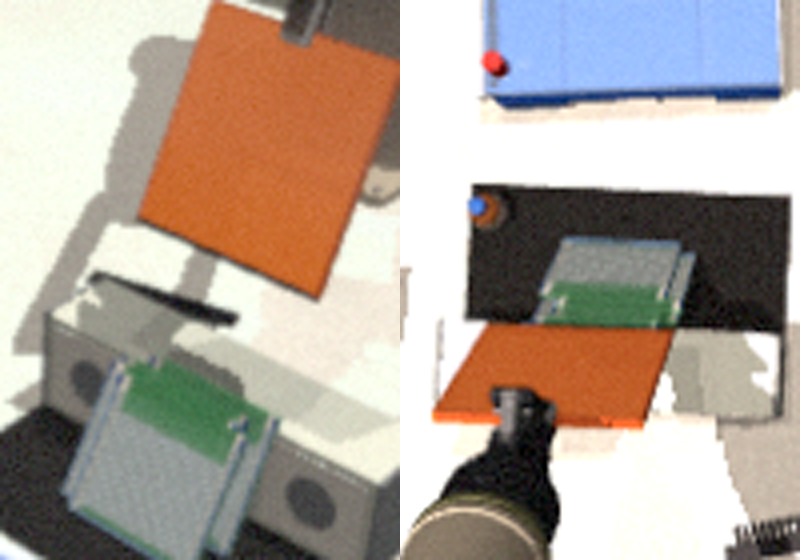

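The screen hangs free with its foot corners at about (138,218) and (318,298), and the cassettes still lean in place at about (170,440). Next I'll measure where the screen sits in the hand.

```bash
python3 - <<'E'
from h import *
np.set_printoptions(precision=1,suppress=True)
A=lambda u,v:((u+.5)/4-.5+255,(v+.5)/4-.5+130)
T=lambda u,v:((u-400+.5)/4-.5+140,(v+.5)/4-.5+110)
p=np.array([506.17,207.09,316.01]);R=Ro.from_euler("xyz",[153.9,-.07,88.06],degrees=True).as_matrix()
for nm,s,t in(("bot-y",(138,218),(675,325)),("bot+y",(318,298),(490,322)),("top-y",(213,2),(643,425))):
    X,e=tri(A(*s),T(*t)); print(nm,X,e,"tool",R.T@(X-p))
# orange edges fit: rotation of screen in scene: predicted corners if depth 35.4
for x in(-75,75):
    for y in (-4,4):
        for z in(-35.4,129.6):
            X=p+R@[x,y,z]; a=proj("scene",X);b=proj("top",X); print(x,y,z,((a-[255,130]+.5)*4-.5).round(),((b-[140,110]+.5)*4-.5+[400,0]).round())
E
```

```text
bot-y [564.2 131.6 206.6] 4.425565303135015 tool [-73.6   6.3 124.8]
bot+y [567.3 280.2 205. ] 3.648580336908993 tool [ 75.    3.7 125.5]
top-y [487.6 134.4 347.3] 1.448778867409078 tool [-73.2  -0.7 -35.3]
-75 -4 -35.4 [214.   2.] [646. 429.]
-75 -4 129.6 [139. 224.] [675. 336.]
-75 4 -35.4 [209.   0.] [646. 419.]
-75 4 129.6 [133. 224.] [675. 327.]
75 -4 -35.4 [406.  66.] [436. 421.]
75 -4 129.6 [318. 304.] [490. 330.]
75 4 -35.4 [401.  64.] [435. 411.]
75 4 129.6 [313. 304.] [489. 321.]
```

```bash
cat > s2.py <<'E'
from h import *
np.set_printoptions(precision=4,suppress=True)
def boxp(lx,ly,z):
    t,n,u,ex=frame(-12.3,0); return np.array([584.7,-233.8,0])+lx*ex+ly*t+[0,0,z]
def tcp(lean,h,lx=77.5,ly=.5,d=129.6):
    t,n,u,ex=frame(-12.3,lean); return boxp(lx,ly,56+4*np.sin(np.radians(lean))+h)+u*d, tool(-12.3,lean)
E
python3 - <<'E'
from s2 import *
s=sense();p=s["tool_pos"];R=Ro.from_euler("xyz",s["tcp_rot"],degrees=True).as_matrix()
Rc=tool(-1.95,26);print(p,s["tcp_rot"])
for h in(140,60): P,R1=tcp(24,h); print(P,*move(p,Rc,P,R1))
E
```

```text
[506.1681 207.0894 316.0132] [153.9005  -0.0675  88.0563]
[ 609.0245 -238.5918  316.0224] [-1.1048  0.2651  0.1293] [ 0.0055 -0.0122  0.0261]
[ 609.0245 -238.5918  236.0224] [-1.1048  0.1774  0.309 ] [ 0.0055 -0.0122  0.0261]
```

carry_out(increments=[-0.01,0.002,0.001,0,0,0.001,-1,-0.04,0.01,0.005,0.0005,-0.001,0.003,-1,-0.09,0.022,0.011,0.001,-0.002,0.005,-1,-0.16,0.038,0.019,0.0015,-0.003,0.008,-1,-0.25,0.06,0.029,0.002,-0.005,0.011,-1,-0.35,0.084,0.041,0.003,-0.007,0.014,-1,-0.46,0.11,0.054,0.004,-0.009,0.018,-1,-0.57,0.137,0.067,0.005,-0.011,0.022,-1,-0.68,0.163,0.08,0.0055,-0.0122,0.0261,-1,-0.78,0.187,0.091,0.0055,-0.0122,0.0261,-1])

```text
time: 11.9
tool_pos: [578.0, -110.3, 313.4]
tcp_rot: [156.1, 0.0, 77.6]
ft_force: [0.9, -0.3, -1.3]
finger_gap: 6.6
grip_force: 44.3
```

```bash
python3 - <<'E'
from s2 import *
s=sense();p=s["tool_pos"];print(p,s["tcp_rot"],s["finger_gap"])
P0=np.array([506.17,207.09,316.01])+tool(-1.95,26)@(400*np.array([-.78,.187,.091])); print("commanded",P0)
for h in(140,60): P,R1=tcp(24,h); print(P,*move(P0,R1,P,R1))
E
```

```text
[ 577.9936 -110.2753  313.3709] [156.0754   0.0132  77.577 ] 6.580044107780123
commanded [ 578.6918 -107.5599  316.0841]
[ 609.0245 -238.5918  316.0224] [-0.3039  0.1314  0.0587] [0. 0. 0.]
[ 609.0245 -238.5918  236.0224] [-0.3039  0.05    0.2414] [0. 0. 0.]
```

carry_out(increments=[-0.09,0.039,0.018,0,0,0,-1,-0.16,0.07,0.031,0,0,0,-1,-0.22,0.095,0.043,0,0,0,-1,-0.265,0.115,0.052,0,0,0,-1,-0.29,0.126,0.058,0,0,0,-1,-0.3039,0.125,0.072,0,0,0,-1,-0.3039,0.105,0.118,0,0,0,-1,-0.3039,0.078,0.18,0,0,0,-1,-0.3039,0.057,0.226,0,0,0,-1,-0.3039,0.05,0.2414,0,0,0,-1])

```text
time: 13.15
tool_pos: [607.6, -237.6, 231.2]
tcp_rot: [156.2, -0.1, 77.7]
ft_force: [-0.1, 0.0, -1.2]
finger_gap: 7.0
grip_force: 44.3
```

```bash
python3 - <<'E'
from s2 import *
np.set_printoptions(precision=1,suppress=True)
a=viewer.snapshot("scene");b=viewer.snapshot("top");np.save("scene5.npy",a);np.save("top5.npy",b)
s=sense();p=s["tool_pos"];print(s["time"],p,s["tcp_rot"],s["ft_force"],s["finger_gap"],tcp(24,60)[0])
f=lambda im,x,y:cv2.resize(np.clip(im[y:y+110,x:x+100,::-1]*1.6,0,255).astype(np.uint8),None,fx=4,fy=4,interpolation=cv2.INTER_CUBIC)
cv2.imwrite("pics/g5.png",np.hstack([f(a,150,110),f(b,265,120)]))
R=Ro.from_euler("xyz",s["tcp_rot"],degrees=True).as_matrix()
c={"scene":(0,150,110),"top":(400,265,120)}
for q in([-75,0,129.6],[75,0,129.6],[-75,-4,-35.4],[75,-4,-35.4]): print(q,[((proj(m,p+R@np.array(q))-c[m][1:]+.5)*4-.5+[c[m][0],0]).round() for m in c])
for q in((67,100),(67,-100),(87,100),(87,-100)): print(q,[((proj(m,boxp(*q,56))-c[m][1:]+.5)*4-.5+[c[m][0],0]).round() for m in c])
E
```

```text
13.25 [ 608.3 -238.3  233.1] [156.1  -0.   77.7] [ 0.1  0.1 -1.9] 6.485788884877818 [ 609.  -238.6  236. ]
[-75, 0, 129.6] [array([ 67., 248.]), array([715., 200.])]
[75, 0, 129.6] [array([154., 321.]), array([545., 163.])]
[-75, -4, -35.4] [array([124.,  67.]), array([741., 268.])]
[75, -4, -35.4] [array([218., 128.]), array([549., 226.])]
(67, 100) [array([185., 392.]), array([508., 176.])]
(67, -100) [array([ 70., 291.]), array([725., 223.])]
(87, 100) [array([163., 400.]), array([513., 154.])]
(87, -100) [array([ 50., 298.]), array([730., 202.])]
```

View pics/g5.png

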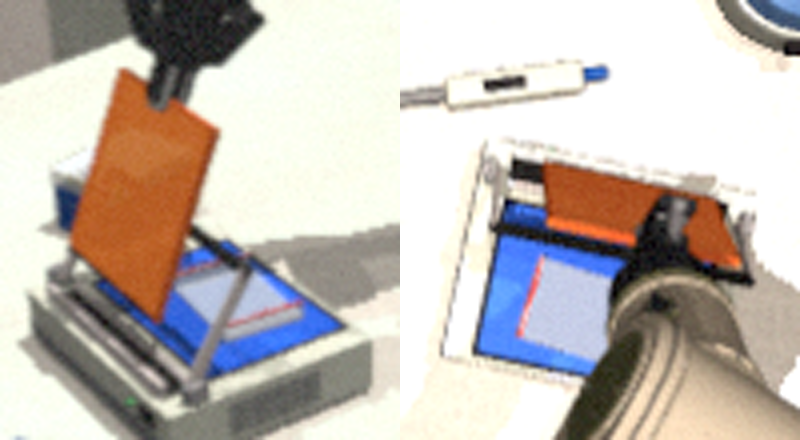

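The screen hovers upright over the trough with its foot corners at (67,248) and (160,321), clear of the bar. I'll lower it 45 mm and then feel for the floor.

carry_out(increments=[0,-0.003,0.0068,0,0,0,-1,0,-0.01,0.0224,0,0,0,-1,0,-0.018,0.0404,0,0,0,-1,0,-0.026,0.0584,0,0,0,-1,0,-0.033,0.0741,0,0,0,-1,0,-0.039,0.0876,0,0,0,-1,0,-0.0435,0.0977,0,0,0,-1,0,-0.0458,0.1028,0,0,0,-1,0,-0.0458,0.1028,0,0,0,-1,0,-0.0458,0.1028,0,0,0,-1])

```text
time: 14.5
tool_pos: [608.9, -238.9, 189.7]
tcp_rot: [156.0, 0.0, 77.7]
ft_force: [0.2, -0.1, -2.1]
finger_gap: 6.5
grip_force: 44.3
```

```bash
python3 - <<'E'
from s2 import *
np.set_printoptions(precision=2,suppress=True)
s=sense();p=s["tool_pos"];print(s["time"],p,s["tcp_rot"],s["ft_force"],s["wrist_torque"],s["finger_gap"],tcp(24,15)[0])
R=Ro.from_euler("xyz",s["tcp_rot"],degrees=True).as_matrix(); f=p+R@[0,0,129.6]; d=f-boxp(0,0,0); t,n,u,ex=frame(-12.3,0); print("foot local",d@ex,d@t,d[2])
E
```

```text
14.5 [ 608.87 -238.94  189.67] [155.97   0.01  77.68] [ 0.18 -0.06 -2.06] [0.08 0.41 0.01] 6.477698726347872 [ 609.02 -238.59  191.02]
foot local 77.48142370838684 0.08216509190932086 71.29900168516436
```

carry_out(increments=[0,-0.002,0.0046,0,0,0,-1,0,-0.004,0.0091,0,0,0,-1,0,-0.006,0.0137,0,0,0,-1,0,-0.008,0.0183,0,0,0,-1,0,-0.0095,0.0217,0,0,0,-1,0,-0.0105,0.024,0,0,0,-1,0,-0.0115,0.0263,0,0,0,-1,0,-0.0125,0.0285,0,0,0,-1,0,-0.013,0.0297,0,0,0,-1,0,-0.013,0.0297,0,0,0,-1])

```text
time: 15.75
tool_pos: [608.8, -238.9, 176.3]
tcp_rot: [156.0, -0.0, 77.7]
ft_force: [0.5, -0.7, -1.5]
finger_gap: 6.8
grip_force: 44.3
```

carry_out(increments=[0,-0.0003,0.0007,0,0,0,-1,0,-0.0006,0.0014,0,0,0,-1,0,-0.0009,0.0021,0,0,0,-1,0,-0.0012,0.0027,0,0,0,-1,0,-0.0015,0.0034,0,0,0,-1,0,-0.0018,0.0041,0,0,0,-1,0,-0.0022,0.0048,0,0,0,-1,0,-0.0025,0.0055,0,0,0,-1,0,-0.0028,0.0062,0,0,0,-1,0,-0.003,0.0069,0,0,0,-1])

```text
time: 17.0
tool_pos: [609.8, -239.6, 175.7]
tcp_rot: [155.8, 0.1, 77.7]
ft_force: [-6.4, 0.2, 10.8]
finger_gap: 7.1
grip_force: 46.2
```

```bash
python3 - <<'E'
from s2 import *
d=128.6
R0=tool(-12.3,24.0)
f0=R0@[0,0,d]
for k in(1,2,3,4,5,6,7,8,9,10):
    R1=tool(-12.3,24+k); p1=f0-R1@[0,0,d]+np.array([0,0,1.0]); print(k,*move(np.zeros(3),R0,p1,R1))
s=sense(); print(s["ft_force"],s["wrist_torque"],s["tcp_rot"])
E
```

```text
1 [-0.     -0.0046 -0.0022] [-0.0028 -0.      0.    ]
2 [-0.     -0.0102 -0.0021] [-0.0056  0.      0.    ]
3 [-0.     -0.0158 -0.0018] [-0.0083  0.      0.    ]
4 [-0.     -0.0214 -0.0015] [-0.0111 -0.      0.    ]
5 [-0.     -0.027  -0.0011] [-0.0139  0.      0.    ]
6 [-0.     -0.0326 -0.0005] [-0.0167  0.      0.    ]
7 [-0.     -0.0382  0.0001] [-0.0194 -0.      0.    ]
8 [-0.     -0.0437  0.0008] [-0.0222 -0.      0.    ]
9 [-0.     -0.0493  0.0017] [-0.025  0.     0.   ]
10 [-0.     -0.0548  0.0026] [-0.0278 -0.      0.    ]
[-6.4073  0.2465 10.8446] [ 0.0584  0.585  -0.1086] [155.8152   0.0668  77.6702]
```

Tilt back about the foot by 4° first.

carry_out(increments=[0,0.0005,-0.0012,0,0,0,-1,0,-0.002,-0.0022,-0.0014,0,0,-1,0,-0.0046,-0.0022,-0.0028,0,0,-1,0,-0.0074,-0.0022,-0.0042,0,0,-1,0,-0.0102,-0.0021,-0.0056,0,0,-1,0,-0.013,-0.002,-0.0069,0,0,-1,0,-0.0158,-0.0018,-0.0083,0,0,-1,0,-0.0186,-0.0017,-0.0097,0,0,-1,0,-0.0214,-0.0015,-0.0111,0,0,-1,0,-0.0214,-0.0015,-0.0111,0,0,-1])

```text
time: 18.25
tool_pos: [601.0, -237.7, 171.1]
tcp_rot: [151.9, 0.0, 77.7]
ft_force: [-3.5, -1.7, 6.2]
finger_gap: 6.6
grip_force: 45.4
```

carry_out(increments=[0,-0.0014,0,-0.0007,0,0,-1,0,-0.0028,0,-0.0014,0,0,-1,0,-0.0042,0,-0.0021,0,0,-1,0,-0.0056,0,-0.0028,0,0,-1,0,-0.007,0.0001,-0.0035,0,0,-1,0,-0.0084,0.0001,-0.0042,0,0,-1,0,-0.0098,0.0001,-0.0049,0,0,-1,0,-0.0112,0.0002,-0.0056,0,0,-1,0,-0.0112,0.0002,-0.0056,0,0,-1,0,-0.0112,0.0002,-0.0056,0,0,-1])

```text
time: 19.5
tool_pos: [597.3, -236.9, 169.1]
tcp_rot: [149.9, 0.1, 77.7]
ft_force: [-3.9, -1.2, 5.8]
finger_gap: 6.8
grip_force: 45.5
```

carry_out(increments=[0,-0.0014,0,-0.0007,0,0,-1,0,-0.0028,0,-0.0014,0,0,-1,0,-0.0042,0,-0.0021,0,0,-1,0,-0.0056,0,-0.0028,0,0,-1,0,-0.0056,0,-0.0028,0,0,-1,0,-0.007,0.0001,-0.0035,0,0,-1,0,-0.0084,0.0001,-0.0042,0,0,-1,0,-0.0098,0.0001,-0.0049,0,0,-1,0,-0.0098,0.0001,-0.0049,0,0,-1,0,-0.0098,0.0001,-0.0049,0,0,-1])

```text
time: 20.75
tool_pos: [595.7, -236.2, 167.9]
tcp_rot: [147.9, 0.0, 77.7]
ft_force: [14.3, -4.6, -0.8]
finger_gap: 6.7
grip_force: 43.8
```

```bash
python3 - <<'E'
from s2 import *
np.set_printoptions(precision=1,suppress=True)
a=viewer.snapshot("scene");b=viewer.snapshot("top");np.save("scene6.npy",a);np.save("top6.npy",b)
s=sense();p=s["tool_pos"];print(s["time"],p,s["tcp_rot"],s["ft_force"],s["wrist_torque"],s["finger_gap"])
R=Ro.from_euler("xyz",s["tcp_rot"],degrees=True).as_matrix()
t,n,u,ex=frame(-12.3,0)
f=p+R@[0,0,128.6]; d=f-boxp(0,0,0); print("foot local",d@ex,d@t,d[2])
bar=boxp(10.3,0,154.4); print("bar centre in tool",R.T@(bar-p))
H=lambda im,x,y:cv2.resize(np.clip(im[y:y+110,x:x+100,::-1]*1.6,0,255).astype(np.uint8),None,fx=4,fy=4,interpolation=cv2.INTER_CUBIC)
cv2.imwrite("pics/g6.png",np.hstack([H(a,150,110),H(b,265,120)]))
E
```

```text
20.85 [ 595.7 -236.2  168. ] [147.9   0.   77.7] [15.1 -5.  -0.8] [-0.7 -1.8 -0. ] 7.098184527996327
foot local 79.53890902147108 -0.11119873657008128 58.98398338806386
bar centre in tool [-0. -8. 11.]
```

carry_out(increments=[0,0.001,0,0.0005,0,0,-1,0,0.002,0,0.001,0,0,-1,0,0.003,0,0.0015,0,0,-1,0,0.0027,0.0005,0.0015,0,0,-1,0,0.0024,0.001,0.0015,0,0,-1,0,0.0021,0.0015,0.0015,0,0,-1,0,0.0017,0.0021,0.0015,0,0,-1,0,0.0014,0.0026,0.0015,0,0,-1,0,0.0014,0.0026,0.0015,0,0,-1,0,0.0014,0.0026,0.0015,0,0,-1])

```text
time: 22.1
tool_pos: [596.0, -236.2, 167.5]
tcp_rot: [148.6, 0.0, 77.7]
ft_force: [3.4, -1.4, 6.6]
finger_gap: 6.4
grip_force: 45.6
```

View pics/g6.png

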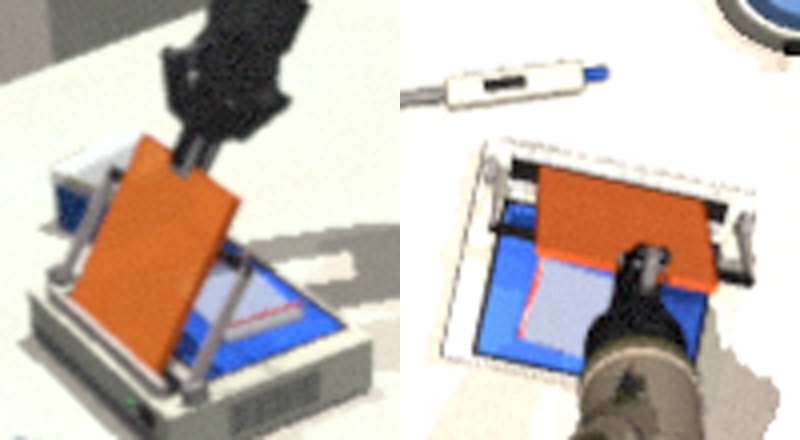

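The foot sits in the trough behind the lip (foot line from about (75,298) to (165,375)), centred and leaning on the bar, and the forces show contact at both. I'll release and back away along the panel.

carry_out(increments=[0,0,0,0,0,0,-0.8,0,0,0,0,0,0,-0.75,0,0,0,0,0,0,-0.65,0,0,0,0,0,0,-0.55,0,0,0,0,0,0,-0.5,0,0,0,0,0,0,-0.5,0,0,-0.01,0,0,0,-0.5,0,0,-0.03,0,0,0,-0.5,0,0,-0.06,0,0,0,-0.5,0,0,-0.09,0,0,0,-0.5])

```text
time: 23.35
tool_pos: [576.3, -231.9, 197.7]
tcp_rot: [148.7, 0.0, 77.7]
ft_force: [-0.2, -0.0, 0.2]
finger_gap: 21.0
grip_force: 0.0
```

carry_out(increments=[0,0,-0.03,0,0,0,-0.5,0,0,-0.07,0,0,0,-0.5,0,0,-0.11,0,0,0,-0.5,0,0,-0.15,0,0,0,-0.5,0,0,-0.18,0,0,0,-0.5,0,0,-0.2,0,0,0,-0.5,0,0,-0.2,0,0,0,-0.5,0,0,-0.2,0,0,0,-0.5,0,0,-0.2,0,0,0,-0.5,0,0,-0.2,0,0,0,-0.5])

```text
time: 24.6
tool_pos: [535.9, -222.8, 264.2]
tcp_rot: [148.8, -0.0, 77.7]
ft_force: [-0.4, -0.1, 0.2]
finger_gap: 21.2
grip_force: 0.0
```

```bash
python3 - <<'E'
from s2 import *
np.set_printoptions(precision=1,suppress=True)
a=viewer.snapshot("scene");b=viewer.snapshot("top")
s=sense();print(s["time"],s["tool_pos"],s["ft_force"],s["finger_gap"])
def om(im,x0,x1,y0,y1):
    im=im.astype(int);R,G,B=im[...,0],im[...,1],im[...,2]; m=(R>1.7*G)&(R>2.5*B)&(R>70); k=np.zeros_like(m);k[y0:y1,x0:x1]=1; return m&k
for nm,n6,n in(("scene","scene6.npy",a),("top","top6.npy",b)):
    box=(150,250,110,220) if nm=="scene" else (265,365,120,230)
    for im in(np.load(n6),n):
        q=quad(om(im,*box)); print(nm,cv2.approxPolyDP(q,3,True)[:,0].tolist(),cv2.contourArea(q))
# predicted top corners with foot local 79, lean 31.4
t,nn,u,ex=frame(-12.3,31.4)
for y in(-75,75):
    for z in(0,165):
        X=boxp(79,0,58)+y*t+z*u; print(y,z,proj("scene",X),proj("top",X))
d=np.abs(a.astype(int)-np.load("scene4.npy").astype(int)).max(2); print("cassette diff",(d[222:270,270:325]>45).mean())
E
```

```text
24.7 [ 536.  -222.9  264.5] [0.1 0.3 0.9] 21.03548176434365
scene [[186, 144], [168, 184], [190, 202], [208, 159], [199, 152], [193, 154]] 1208.5
scene [[185, 145], [168, 184], [190, 202], [208, 160]] 1230.0
top [[300, 161], [300, 183], [318, 187], [319, 182], [329, 180], [333, 184], [329, 190], [343, 192], [340, 170]] 814.0
top [[300, 161], [299, 182], [343, 192], [340, 170]] 897.5
-75 0 [167.4 185.8] [340.  170.7]
-75 165 [185.6 143. ] [344.3 191.9]
75 0 [188.7 204.9] [299.3 161.8]
75 165 [208.8 159.2] [298.9 182. ]
cassette diff 0.02159090909090909
```

```bash
python3 -c "
from bench import order
print(order.hand_in())"
```

```text
the job is handed in; nothing more can be done
None
```

I drew the amber screen out of the stack and set it up on the blue-light box, foot in the trough, about centred, leaning on the black bar; the cassettes still lean in place, and I handed the job in at about 25 s.

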